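# Load a sample tube and close the block with its cover tucked under the lap flap

## Robot

A 6-joint arm with a two-finger parallel gripper is mounted at the origin on the work surface; the furniture and walls round the work are solid. World frame = base frame: x ahead of the robot, y to its left, z up, the work surface at z = 0. Lengths are in mm, angles in rad, forces in N, time in s.
With the tool pointing down it reaches from about 350 to 775 mm from the base axis. Payload 7.3 kg.
Tool frame: the origin (TCP) lies at the very end of the fingers, on their centre line; the grasp point (between the pads) lies 19 mm behind it; z points along the fingers, y is the line along which they close (so a half turn about z gives the same grasp; the last joint's range is limited). The gripper opens to 92 mm and grips with 3 to 60 N. Pads are 19 mm wide; open, the fingers measure 130 mm over their backs; the gripper's body (75 mm by 190 mm) begins 47 mm behind the grasp point.
Start: joints at [1.035, 0.342, 1.524, -0, 1.275, -0.146], TCP at [199.489, 485.643, 226.741] pointing down, gripper open.
Joint ranges: [-2.53, 2.53], [-0.77, 2.02], [0.04, 2.7], [-1, 4.14], [0.28, 2.66], [-3.11, 3.11]. Speed limits (rad/s): [2.57, 2.57, 3.14, 3.14, 3.14, 3.14].

## Interface

Orientations are given as [roll, pitch, yaw] about the fixed x, y, z axes, in that order (R = Rz(yaw) Ry(pitch) Rx(roll)).
In Python, from plant import bot gives the robot as it stands.
- The arm moves only by the tool apply_moves, never from a script. Its argument "motion" is text: rows parted by semicolons, each of 4 numbers parted by spaces: the shift along the tool's x, y, z in m, then the turn about the tool's z in degrees. A call has 1 to 8 rows; each row shifts and turns the commanded pose from where the row before left it, along the tool's axes as they then stand; what a row does not reach is not made up. A row lasts 1/8 s, in which the tool goes at most 62.5 mm and 10.7 degrees, less where a joint would pass 70% of its speed; a pose out of reach is approached as far as the arm can. A call with a gripper value outside its range is refused whole. "fingers" is the opening, from -1 (shut) to 1 (fully open), set as the call begins (left out, the last holds). The fingers move at their own pace and stop on an object; the grip force is fixed at half the most. Time passes only in rows, so rows that do not move let the fingers close. It gives the time, the measured TCP pose, the force, the opening and the grip force at its end, in the units of the state.
- bot.get_obs(): the state, without advancing time (a new reading comes with each control period).
- bot.capture(name): name is "scene" or "top" or "wrist"; returns a dict with "img" (400x640x3 uint8, blue, green, red), "range_z" (400x640 float32, mm along the optical axis (not along the pixel's ray), 0 where there is no reading), "fx", "fy", "cx", "cy" (pixels), "world_from_camera" (4x4, takes a point from camera to world coordinates); the wrist camera has in their place "mount" (4x4, takes a point from camera to tool coordinates, whose origin is the TCP and whose axes are the flange's). Camera axes: x right, y down, z forward; pixel columns grow to the right and rows downward; lengths in mm; the calibration is good to about 2 mm. A picture is of the moment at which its call begins: read the wrist's pose just before it.
- bot.close_job(): hands the job in; it is judged then, once.
Trained networks look in a picture, given as the dict that the camera call returned (one of the last four; its "shot" number tells which), for a name from the list of things; names that differ only in an ending like _2 or _b are one class to them, and where a whole thing is asked for, a point or a joint stands for the part that bears it (a point fixed in the world has none). Each returns a list of dicts, best first, with "p" (0 to 1); they miss things now and then, are a little off and sometimes report something else, mostly with a low value. They report only what shows in the picture. A call takes as long as a camera call.
- bot.cut_out(picture, thing): "pixels" (400x640 bool, what is visible of it) and "point" ([column, row] in pixels, amid what is visible of it).
The state is a dict: "time": time; "joint_positions": joint angles; "dq": joint speeds; "tau": joint torques, N m; "tool_pos": TCP position; "tcp_rot": TCP orientation; "contact_force": force on the tool from outside, world axes, zero at the start; "moment": the same for the moment, N m; "grip_width": finger opening in mm; "finger_force": force on a finger pad.
Only numpy, scipy, OpenCV 4.12 (cv2) and the standard library are available. Lean on these libraries where they do the work, as an engineer would, in place of code of your own. Each camera call takes 0.05 s, during which the arm holds its last target. There are 200 camera calls.

## Task

Move the sample tube from the shallow front well of the metal tube block into the empty middle deep well, letting it sink fully home. Then pick up the cover plate by its rib, lay it on the block, centred and square, and slide its plain edge about 30 mm under the hinged flap at the back, without touching the flap with the gripper and without lifting it more than the plate itself does. Finish still holding the rib, pressing the plate firmly flat on the block (about 10 N); do not let go. Leave the jar, dish and timer where they are.

Things in the scene. Friction and masses are not known exactly. Their poses are not given: they have to be found in the camera images.
- tube_block: fixed grey metal block 160 (x) x 130 (y) x 95 mm high on a black foot; origin at the centre of its underside, x points from its front (open, shallow well) to its back (flap hinge), z up. Top face at z = 95 mm. On it in this frame: shallow waiting well at x -61, y 0 (14 mm wide, 50 mm deep); three deep wells at x -20, y -38, 0, 38 (20 mm wide, 91 mm deep), the outer two already filled with tubes level with the top; flap over x 15 to 76, y -52 to 52
- well (a point): centre of the mouth of the empty middle deep well, on the block's top face; axes as the block's
- tube_mid (a point): the loose capped sample tube, 90 mm long, standing in the shallow well with 40 mm above the block; this point is on its axis half-way up (45 mm below its top). Barrel 12.6 mm thick, cap 16.4 mm thick and 17 mm tall at the top end; 11 g. Fully home in the deep well its top is 1 mm below the block's top; it drops freely there when let go
- cover: loose cover plate (bare steel, about 140 g), 108 (x) x 100 (y) x 4 mm, with an upright black grip rib; origin on its underside, 1 mm ahead of the plate's centre: the plate spans x -55 to 53, z up. Lies flat on the bench to the robot's right of the block
- cover_grip (a point): middle of the cover's grip rib, 24 mm above the plate's underside, at x -30 of the cover. The rib is 12 mm thick (x, grasp across this), 70 mm long (y), its top 44 mm above the plate's underside; axes as the cover's
- cover_edge (a point): middle of the cover's leading (plain, +x) edge, at its underside, 83 mm ahead of the rib; this edge goes under the flap; axes as the cover's
- flap_lip (a point): middle of the flap's front lip (its free edge, facing the block's front), 13 mm above the block's top face at rest; the lip is turned up 40 degrees so that the mouth under it is about 11 mm high at block x 15; behind it (block x 26) the gap closes to 2.5 mm, so the 4 mm plate lifts the flap slightly when it slides in
- flap (a joint): flap hinge angle (rad): 0 at rest, grows as the front lip lifts; the pin runs along the block's y at its x 74; flap 80 g, held down by its weight alone
- microscope_a: obstacle: fixed microscope, 372 mm tall, over x up to 0.47 m and y 0.035 to 0.39 m of the world, between the arm's start and the work: pass above it or round it
- jar: bystander: white lidded specimen jar, 53 x 62 mm; origin at its underside centre
- dish: bystander: petri dish, 55 x 14 mm; origin at its underside centre
- timer: bystander: small lab timer, 66 x 64 x 28 mm; origin at its underside centre

How it is judged (in metres and radians):
On the way, in this order (a step that is already met when the one before it is completed fails the run):
1. the tube is fully down in the middle deep well (z of tube_mid in the frame of well below -0.042 m and horizontal distance between tube_mid and well below 0.008 m), for 0.2 s.
2. the cover's edge is under the flap, on the block (x of cover_edge in the frame of tube_block above 0.03 m and y of cover_edge in the frame of tube_block between -0.01 and 0.01 m and angle between the x axis of cover_edge and the x axis of tube_block, either way round below 0.12 rad and z of cover_edge in the frame of tube_block between 0.092 and 0.098 m), for 0.2 s.
At the end, for the whole second after the job is handed in: tube home in the middle well (its middle 42 mm or more below the mouth); cover edge 15 mm or more under the lip, within 10 mm of centre, 0.12 rad of square and 3 mm of the top face, tilt under 0.04 rad; fingers on the cover, pressing it with over 5 N; flap under 0.12 rad (all of step 1 and all of step 2 and angle between cover_edge's own z axis and vertical below 0.04 rad and contact force between cover and tube_block above 5 N and contact force between the fingers and cover above 2 N and value of joint flap below 0.12 rad); the arm keeps its last pose, push and grip.
It fails at once if the flap is lifted (over 0.2 rad) (value of joint flap above 0.2 rad).
It fails at once if the gripper or arm touches the flap (contact force between any of the arm, the fingers and flap above 1 N).
It fails at once if a bystander (jar, dish, timer) is pushed away, over 30 mm (distance of any of jar, dish, timer from where it was at the start of the episode above 0.03 m).
It also fails if it takes over 54 s, if anything falls off the work surface, if the arm or the gripper's body presses on something with over 40 N, if the wrist force passes 120 N, or if a joint passes its speed limit or range.

## Working session

There is one attempt and no reset: what is moved stays moved. The work goes in short steps, Python scripts to look and compute and a tool call to move; the robot and the scene stay as the last step left them, time stands still between calls to the robot, and variables do not carry over. Pictures are saved under pics/ and viewed, at most 10 in all, crops included, and the job is handed in when it is done.

Besides the shell and the picture viewer there is one more tool, called after ">>>" by a JSON object that holds its "api" and its "payload", one argument or row to a line. apply_moves: Moves the arm, as the interface text tells. Its arguments: {"type":"object","properties":{"motion":{"type":"string"},"fingers":{"type":"number"}},"required":["motion"]}

```bash
mkdir -p pics && ls && python3 - <<'E'
from plant import bot
import cv2,numpy as np
o=bot.get_obs();print(o)
ims=[]
for n in("scene","top"):
    p=bot.capture(n);cv2.imwrite(f"pics/{n}0.png",p["img"]);np.savez(f"{n}0.npz",**{k:v for k,v in p.items()})
    print(n,p["fx"],p["cx"],p["cy"],np.round(p["world_from_camera"],3).tolist())
    for t in("tube_block","tube_mid","cover","cover_grip","flap","jar","dish","timer"):
        r=bot.cut_out(p,t)
        for d in r[:2]:
            m=d["pixels"]&(p["range_z"]>0)
            v,u=np.nonzero(m);z=p["range_z"][m]
            P=np.c_[(u-p["cx"])/p["fx"]*z,(v-p["cy"])/p["fy"]*z,z,np.ones(len(z))]@p["world_from_camera"].T
            if len(z):print(t,round(d["p"],2),np.round(d["point"]),len(z),np.percentile(P[:,:3],[3,50,97],axis=0).round().tolist())
E
```

```text
pics
{'time': 0.0, 'joint_positions': array([ 1.03501339e+00,  3.42714729e-01,  1.52502447e+00,  1.79659144e-05,
        1.27540687e+00, -1.46004498e-01]), 'dq': array([-0.00127414,  0.00145537,  0.00061975, -0.00096828,  0.00180131,
        0.00061634]), 'tau': array([ 1.31498462e-03, -4.31244099e+01, -2.44220674e+01,  7.19234138e-02,
        5.59836463e-02, -1.52170383e-04]), 'tool_pos': array([199.25476821, 485.27229149, 226.04651951]), 'tcp_rot': array([-3.14005826e+00, -2.42997584e-04,  2.75180878e+00]), 'contact_force': array([-0.84410413,  0.03836926,  0.42179459]), 'moment': array([-0.0222388 ,  0.01300529, -0.00321969]), 'finger_force': 0.0, 'grip_width': 92.01887616062278}
scene 398.25085336306057 316.7764642251811 196.03412895622213 [[0.492, -0.676, 0.549, 53.601], [-0.871, -0.38, 0.312, -377.704], [-0.002, -0.631, -0.776, 851.94], [0.0, 0.0, 0.0, 1.0]]
tube_block 0.62 [304. 198.] 4020 [[515.0, -93.0, 15.0], [572.0, -40.0, 93.0], [670.0, 33.0, 104.0]]
cover 0.89 [404. 280.] 1704 [[485.0, -383.0, 0.0], [526.0, -337.0, 4.0], [585.0, -287.0, 43.0]]
cover_grip 0.67 [403. 278.]
[... 792 characters left out ...]
0.0, 3.0], [591.0, -282.0, 43.0]]
cover 0.47 [294. 182.] 793 [[617.0, -64.0, 95.0], [646.0, -16.0, 101.0], [676.0, 31.0, 108.0]]
cover_grip 0.87 [405. 224.] 1209 [[489.0, -379.0, -3.0], [541.0, -330.0, 3.0], [591.0, -282.0, 43.0]]
flap 0.92 [295. 185.] 798 [[618.0, -64.0, 95.0], [647.0, -16.0, 101.0], [676.0, 32.0, 108.0]]
flap 0.51 [406. 225.] 1248 [[487.0, -380.0, -3.0], [539.0, -330.0, 3.0], [591.0, -282.0, 43.0]]
jar 0.87 [229. 184.] 291 [[622.0, 165.0, 21.0], [643.0, 185.0, 60.0], [666.0, 210.0, 66.0]]
dish 0.59 [395. 166.] 256 [[697.0, -328.0, 6.0], [720.0, -305.0, 13.0], [743.0, -282.0, 18.0]]
timer 0.83 [240. 148.] 475 [[731.0, 133.0, 6.0], [761.0, 163.0, 19.0], [790.0, 193.0, 29.0]]
```

```bash
python3 - <<'E'
import cv2,numpy as np
a=cv2.imread("pics/scene0.png")[80:330,200:500];b=cv2.imread("pics/top0.png")[100:300,200:460]
a=cv2.resize(a,None,fx=1.9,fy=1.9,interpolation=3)[:475,:570]
b=cv2.resize(b,None,fx=2.3,fy=2.3,interpolation=3)
cv2.imwrite("pics/a.png",a);cv2.imwrite("pics/b.png",b)
# block yaw, cover yaw from top depth
p=np.load("top0.npz");z=p["range_z"];v,u=np.mgrid[0:400,0:640]
P=np.stack([(u-p["cx"])/p["fx"]*z,(v-p["cy"])/p["fy"]*z,z,np.ones_like(z)],-1)@p["world_from_camera"].T
def rect(zl,zh,x0,x1,y0,y1):
    m=(P[...,2]>zl)&(P[...,2]<zh)&(P[...,0]>x0)&(P[...,0]<x1)&(P[...,1]>y0)&(P[...,1]<y1)&(z>0)
    return m.sum(),cv2.minAreaRect(P[m][:,:2].astype(np.float32))
print("block",rect(85,140,480,720,-130,90))
print("rib",rect(30,60,450,620,-400,-260))
print("flap",rect(98,115,600,720,-130,90))
print("tube",rect(120,150,480,600,-60,20))
E
```

```text
block (np.int64(2591), ((600.3421630859375, -19.935585021972656), (159.9486541748047, 130.1854248046875), 4.218908786773682))
rib (np.int64(104), ((510.4753723144531, -335.91156005859375), (11.833807945251465, 68.9286117553711), 10.9537992477417))
flap (np.int64(717), ((638.7853393554688, -15.299949645996094), (80.60591125488281, 126.15263366699219), 3.157623052597046))
tube (np.int64(29), ((540.1498413085938, -24.37624740600586), (14.175971984863281, 13.83802318572998), 0.5525256991386414))
```

View pics/a.png

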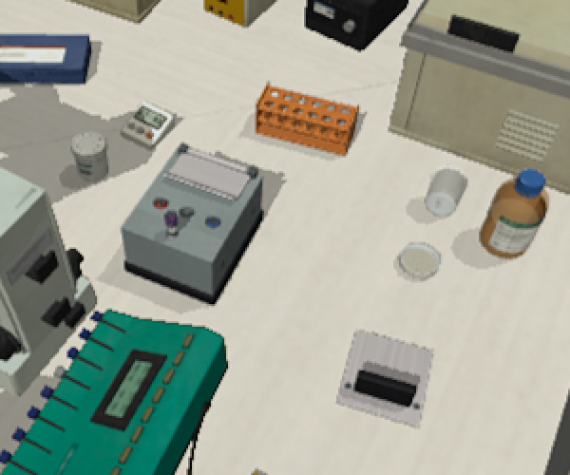

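View pics/b.png

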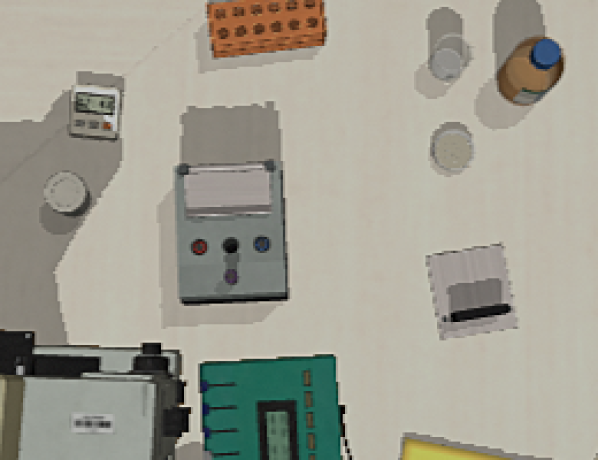

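The pictures show the block with its purple-capped tube at about (172,218) in picture a, the empty middle well behind it and the flap at the back. The cover is at the right with its rib on the near side, and the microscope is at the lower left. The block measures centre (600.3, -19.9) with yaw 4.2°. The tube measures (540, -24), which matches local x -61. I'll go up and over the microscope.

>>> {"api": "apply_moves", "payload": {
  "motion": "0 0 -0.058 0;0 0 -0.058 0;0 0 -0.058 0;0 0 -0.058 0;-0.05 -0.034 0 0;-0.05 -0.034 0 0;-0.05 -0.034 0 0;-0.05 -0.034 0 0"
}}

```text
time: 1.9
tool_pos: [333.4, 282.2, 458.8]
tcp_rot: [3.141, 0.0, 2.752]
contact_force: [1.2, 0.4, -0.3]
grip_width: 91.8
finger_force: 0.0
```

>>> {"api": "apply_moves", "payload": {
  "motion": "-0.05 -0.034 0 0;-0.05 -0.034 0 0;-0.05 -0.034 0 0;-0.05 -0.034 0 0;-0.05 -0.034 0 0;-0.05 -0.034 0 0;0 0 0.05 0;0 0 0 0"
}}

```text
time: 2.9
tool_pos: [531.0, -19.1, 404.2]
tcp_rot: [-3.139, -0.011, 2.751]
contact_force: [-0.8, -0.0, 0.1]
grip_width: 91.9
finger_force: 0.0
```

>>> {"api": "apply_moves", "payload": {
  "motion": "0 0 0.05 -9;0 0 0.05 -9;0 0 0.05 -8.5;0 0 0 0;0 0 0 0"
}}

```text
time: 3.52
tool_pos: [534.7, -18.7, 262.4]
tcp_rot: [-3.14, 0.006, -3.071]
contact_force: [0.3, -0.0, 0.6]
grip_width: 92.1
finger_force: 0.0
```

```bash
cat > h.py <<'E'
from plant import bot
import cv2,numpy as np
from scipy.spatial.transform import Rotation as R
def pose():
    o=bot.get_obs();T=np.eye(4);T[:3,:3]=R.from_euler("xyz",o["tcp_rot"]).as_matrix();T[:3,3]=o["tool_pos"];return T
def look(n):
    T=pose();p=bot.capture(n)
    W=T@p["mount"] if n=="wrist" else p["world_from_camera"]
    z=p["range_z"];v,u=np.mgrid[0:400,0:640]
    P=np.stack([(u-p["cx"])/p["fx"]*z,(v-p["cy"])/p["fy"]*z,z,np.ones_like(z)],-1)@W.T
    P[z==0]=np.nan
    return p,P[...,:3],T
def rect(P,zl,zh,x0,x1,y0,y1):
    m=(P[...,2]>zl)&(P[...,2]<zh)&(P[...,0]>x0)&(P[...,0]<x1)&(P[...,1]>y0)&(P[...,1]<y1)
    return (int(m.sum()),*cv2.minAreaRect(P[m][:,:2].astype(np.float32))) if m.any() else 0
E
python3 - <<'E'
from h import *
p,P,T=look("wrist");cv2.imwrite("pics/w1.png",p["img"])
print(T.round(3).tolist(),p["mount"].round(2).tolist())
for k,a in dict(block=(85,140,480,720,-130,90),flap=(98,115,600,720,-130,90),tube=(120,150,480,600,-60,20)).items():print(k,rect(P,*a))
for t in("tube_mid",):
    for d in bot.cut_out(p,t)[:2]:
        Q=P[d["pixels"]];print(t,d["p"],d["point"],np.nanpercentile(Q,[3,50,97],axis=0).round(1).tolist())
E
```

```text
[[-0.997, -0.071, 0.006, 534.655], [-0.071, 0.998, -0.001, -18.735], [-0.006, -0.001, -1.0, 262.414], [0.0, 0.0, 0.0, 1.0]] [[-0.0, -0.96, -0.28, 76.52], [1.0, -0.0, 0.0, -0.09], [-0.0, -0.28, 0.96, -157.45], [0.0, 0.0, 0.0, 1.0]]
block (16532, (601.2734985351562, -23.27947235107422), (160.62420654296875, 130.40748596191406), 4.225917816162109)
flap (2452, (647.9143676757812, -19.0626220703125), (65.9004135131836, 113.77449798583984), 3.6448912620544434)
tube (331, (540.0712280273438, -27.98337173461914), (15.840300559997559, 15.613409042358398), 50.41144943237305)
tube_mid 0.94 [307.0, 185.8] [[532.7, -34.7, 94.2], [537.4, -27.4, 132.0], [547.2, -20.0, 134.9]]
```

View pics/w1.png

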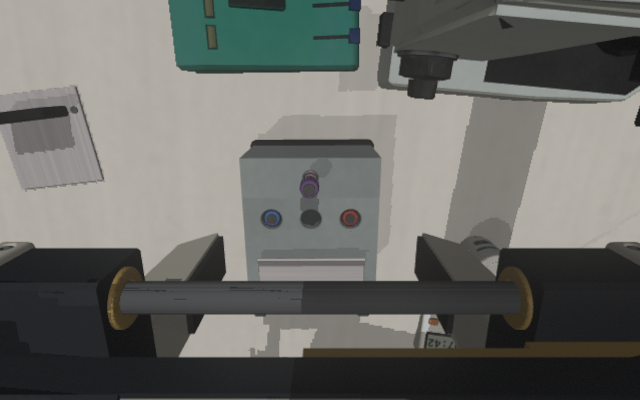

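The picture shows the tube cap at (308,185), the empty well at (311,218) and the flap lip at row 262. The tube lies about 8 mm off the finger centre line. I'll come down closer.

>>> {"api": "apply_moves", "payload": {
  "motion": "-0.0047 -0.008 0.055 0;0 0 0.052 0;0 0 0 0;0 0 0 0"
}}

```text
time: 4.12
tool_pos: [539.9, -26.7, 154.6]
tcp_rot: [-3.141, 0.004, -3.069]
contact_force: [0.2, 0.0, -0.2]
grip_width: 91.3
finger_force: 0.0
```

```bash
python3 - <<'E'
from h import *
p,P,T=look("wrist");cv2.imwrite("pics/w2.png",p["img"][100:400,120:520])
o=bot.get_obs();print(o["tool_pos"],o["tcp_rot"])
for k,a in dict(flap=(98,115,600,720,-130,90),tube=(120,150,480,600,-60,20)).items():print(k,rect(P,*a))
for d in bot.cut_out(p,"tube_mid")[:2]:
        Q=P[d["pixels"]];Q=Q[Q[:,2]>128];print(d["p"],d["point"],rect(Q,128,140,480,600,-60,20), Q.mean(0))
E
```

```text
[540.04874574 -26.78068893 154.88688858] [-3.14024795  0.00533352 -3.06912223]
flap (3803, (630.9378662109375, -21.075950622558594), (32.3797607421875, 103.93063354492188), 4.118753910064697)
tube (808, (539.904541015625, -27.766035079956055), (15.59395980834961, 15.480649948120117), 57.04634094238281)
0.86 [318.8, 227.5] (665, (539.9252319335938, -27.749713897705078), (15.55508804321289, 15.503565788269043), 55.78834533691406) [538.9976182  -27.8129269  132.68159331]
```

View pics/w2.png

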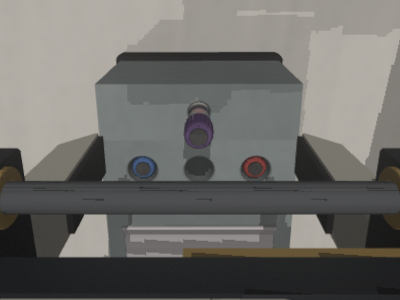

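The cap at (198,130) in the crop is centred between the fingers, about 1 mm off. I'll lower to cap height and grip.

>>> {"api": "apply_moves", "payload": {
  "motion": "0 -0.001 0.03 0;0 0 0.0175 0;0 0 0 0"
}}

```text
time: 4.6
tool_pos: [538.4, -27.5, 105.0]
tcp_rot: [-3.142, 0.001, -3.069]
contact_force: [-0.1, 0.6, 0.9]
grip_width: 91.9
finger_force: 0.0
```

>>> {"api": "apply_moves", "payload": {
  "motion": "0 0 0 0;0 0 0 0;0 0 0 0;0 0 0 0;0 0 0 0;0 0 0 0;0 0 0 0;0 0 0 0",
  "fingers": -1
}}

```text
time: 5.6
tool_pos: [538.1, -27.5, 104.2]
tcp_rot: [3.141, 0.0, -3.069]
contact_force: [0.0, 0.8, -0.9]
grip_width: 16.2
finger_force: 0.3
```

>>> {"api": "apply_moves", "payload": {
  "motion": "0 0 0 0;0 0 0 0;0 0 0 0;0 0 -0.02 0;0 0 0 0"
}}

```text
time: 6.22
tool_pos: [538.9, -27.6, 125.3]
tcp_rot: [-3.141, 0.002, -3.069]
contact_force: [-0.3, -0.7, -0.7]
grip_width: 15.4
finger_force: 30.0
```

>>> {"api": "apply_moves", "payload": {
  "motion": "0 0 -0.025 0;0 0 -0.025 0;0 0 0 0;-0.0205 0 0 0;-0.0205 0 0 0;0 0 0 0;0 0 0 0"
}}

```text
time: 7.1
tool_pos: [577.9, -24.4, 172.9]
tcp_rot: [3.141, -0.003, -3.069]
contact_force: [-0.1, 0.6, 0.4]
grip_width: 15.4
finger_force: 30.0
```

```bash
python3 - <<'E'
from h import *
o=bot.get_obs();print(o["tool_pos"],o["tcp_rot"],o["grip_width"])
p,P,T=look("scene")
cv2.imwrite("pics/s2.png",cv2.resize(p["img"][120:240,240:400],None,fx=4,fy=4,interpolation=3))
for d in bot.cut_out(p,"tube_mid")[:2]:
    v,u=np.nonzero(d["pixels"]);print(d["p"],d["point"],v.min(),v.max())
    for a,b in((v.min(),v.min()+4),(v.max()-8,v.max()-2)):
        m=d["pixels"].copy();m[:a]=0;m[b:]=0;print(np.nanmedian(P[m],axis=0))
E
```

```text
[577.88191114 -24.40121867 172.92349196] [ 3.14095632e+00 -2.50378370e-03 -3.06880249e+00] 15.43056851478593
0.58 [298.1, 176.3] 162 187
[571.55329654 -24.65519202 199.6747023 ]
[573.45900643 -28.27124838 137.96071928]
```

View pics/s2.png

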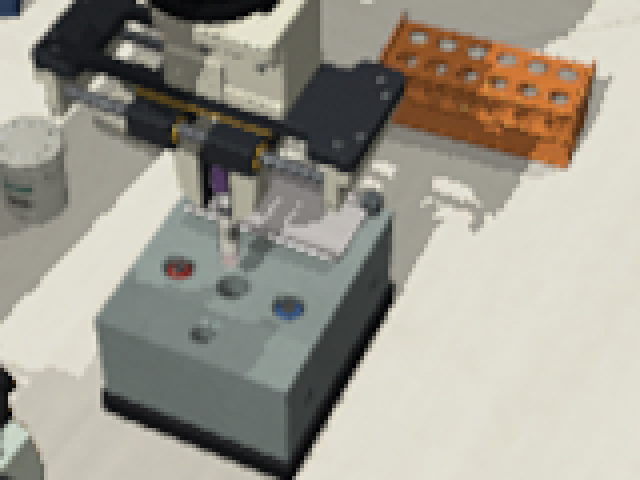

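The tube hangs upright, its lower end at (230,262) in the crop, directly above the empty well at (232,287). I'll lower it.

>>> {"api": "apply_moves", "payload": {
  "motion": "-0.001 0 0.023 0;0 0 0.012 0;0 0 0.012 0;0 0 0.012 0;0 0 0.01 0;0 0 0 0;0 0 0 0"
}}

```text
time: 8.07
tool_pos: [580.3, -24.5, 105.5]
tcp_rot: [-3.141, 0.001, -3.069]
contact_force: [0.4, -0.5, 0.5]
grip_width: 15.5
finger_force: 30.0
```

>>> {"api": "apply_moves", "payload": {
  "motion": "0 0 0 0;0 0 0 0;0 0 0 0;0 0 0 0;0 0 0 0;0 0 0 0",
  "fingers": -0.1
}}

```text
time: 8.82
tool_pos: [580.0, -24.4, 105.2]
tcp_rot: [3.141, 0.0, -3.069]
contact_force: [0.2, 0.1, 1.1]
grip_width: 41.1
finger_force: 0.0
```

>>> {"api": "apply_moves", "payload": {
  "motion": "0 0 -0.06 0;0 0 -0.06 0;0 0 -0.05 0;0 0 0 0;0 0 0 0"
}}

```text
time: 9.45
tool_pos: [579.6, -24.4, 274.5]
tcp_rot: [3.141, -0.001, -3.069]
contact_force: [-1.2, -0.7, -0.1]
grip_width: 41.1
finger_force: 0.0
```

```bash
python3 - <<'E'
from h import *
o=bot.get_obs();print(o["tool_pos"],o["tcp_rot"],o["grip_width"])
p,P,T=look("wrist")
cv2.imwrite("pics/w3.png",cv2.resize(p["img"][100:290,200:440],None,fx=2.5,fy=2.5,interpolation=3))
for n,a in dict(block=(85,140,480,720,-130,90),flap=(98,115,600,720,-130,90),above=(98,150,480,612,-60,20)).items():print(n,rect(P,*a))
for n in("scene","top"):
    p,P,T=look(n)
    print(n,rect(P,98,150,480,612,-60,20))
E
```

```text
[579.57585509 -24.35232401 274.50366768] [ 3.14122769e+00 -1.02294122e-03 -3.06887126e+00] 41.06966567457056
block (19839, (600.2440185546875, -23.338661193847656), (158.11334228515625, 130.30335998535156), 4.169223785400391)
flap (5460, (647.4195556640625, -19.745952606201172), (63.512176513671875, 104.09190368652344), 4.229049205780029)
above 0
scene (7, (561.9119262695312, -15.50948715209961), (119.9018325805664, 28.23187828063965), 32.37754821777344)
top (14, (541.4268798828125, -8.625202178955078), (40.83039474487305, 44.61079406738281), 66.98918914794922)
```

View pics/w3.png

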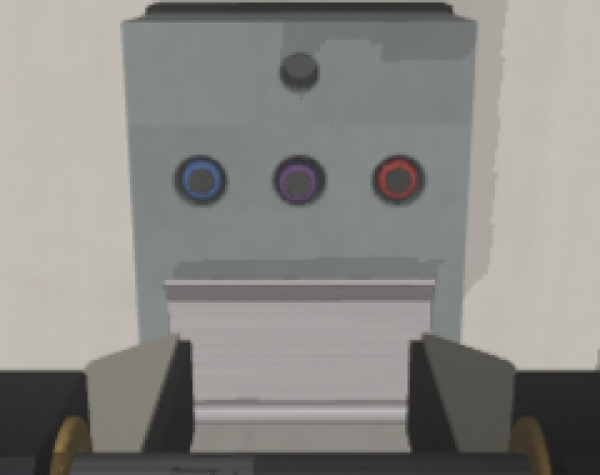

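The tube is home: the purple cap at (299,182) is level with its neighbours. Next the cover.

>>> {"api": "apply_moves", "payload": {
  "motion": "0.0152 -0.0513 0 0;0.0152 -0.0513 0 0;0.0152 -0.0513 0 0;0.0152 -0.0513 0 0;0.0152 -0.0513 0 0;0.0152 -0.0513 0 0;0 0 0 10.4;0 0 0 10.4",
  "fingers": 1
}}

```text
time: 10.6
tool_pos: [510.7, -338.8, 273.4]
tcp_rot: [3.14, -0.003, 2.844]
contact_force: [-0.3, -0.2, 0.1]
grip_width: 91.7
finger_force: 0.0
```

>>> {"api": "apply_moves", "payload": {
  "motion": "0 0 0 10.4;0 0 0 10.4;0 0 0 10.4;0 0 0 10.4;0 0 0.03 10.4;0 0 0.03 10.4;0 0 0 0;0 0 0 0"
}}

```text
time: 11.6
tool_pos: [511.7, -338.3, 215.8]
tcp_rot: [3.141, 0.0, 1.766]
contact_force: [0.4, -0.3, 0.2]
grip_width: 91.6
finger_force: 0.0
```

```bash
python3 - <<'E'
from h import *
o=bot.get_obs();print(o["tool_pos"],o["tcp_rot"],o["grip_width"])
p,P,T=look("wrist")
cv2.imwrite("pics/w4.png",p["img"])
r=rect(P,30,60,430,600,-420,-260);print(r,rect(P,1.8,60,430,640,-420,-260))
for d in bot.cut_out(p,"cover")[:2]:
    Q=P[d["pixels"]];Q=Q[np.isfinite(Q[:,0])];print(d["p"],cv2.minAreaRect(Q[:,:2].astype(np.float32)))
if r: print("in tool",(np.linalg.inv(T)@[*r[1],43,1]).round(1), np.degrees(o["tcp_rot"][2])-90-r[3])
E
```

```text
[ 511.73173919 -338.32999242  215.79051731] [3.14118489e+00 4.03941953e-04 1.76573058e+00] 91.61188873716982
(924, (510.6722717285156, -339.42236328125), (11.595702171325684, 68.7031021118164), 10.89797306060791) (9548, (533.0524291992188, -340.03863525390625), (145.83790588378906, 203.28143310546875), 85.73907470703125)
0.96 ((538.936279296875, -334.8424987792969), (111.15949249267578, 102.40399932861328), 9.507035255432129)
in tool [ -0.8  -1.3 172.8   1. ] 0.2709370580005981
```

View pics/w4.png

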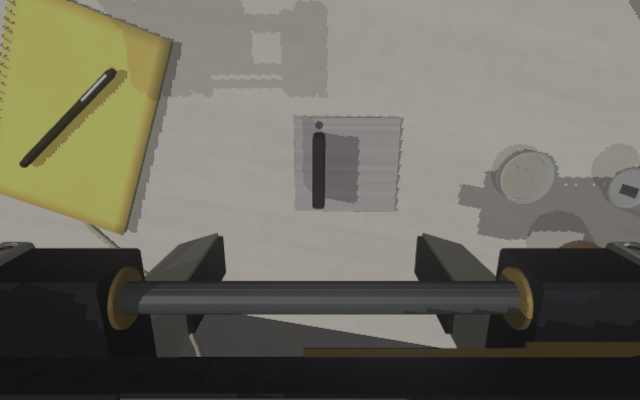

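The picture shows the rib at (319,170), centred between the fingers, with the plain edge at column 400 (+x side). I'm going down on it.

>>> {"api": "apply_moves", "payload": {
  "motion": "-0.0008 -0.0013 0.05 0.3;0 0 0.05 0;0 0 0.05 0;0 0 0.035 0;0 0 0.01 0;0 0 0 0;0 0 0 0"
}}

```text
time: 12.58
tool_pos: [511.4, -340.0, 22.3]
tcp_rot: [3.139, 0.003, 1.757]
contact_force: [0.4, -0.6, 0.5]
grip_width: 92.0
finger_force: 0.0
```

>>> {"api": "apply_moves", "payload": {
  "motion": "0 0 0.0125 0;0 0 0 0;0 0 0 0"
}}

```text
time: 12.95
tool_pos: [510.3, -339.1, 7.7]
tcp_rot: [3.142, -0.0, 1.757]
contact_force: [0.9, -1.3, -0.4]
grip_width: 91.7
finger_force: 0.0
```

>>> {"api": "apply_moves", "payload": {
  "motion": "0 0 0 0;0 0 0 0;0 0 0 0;0 0 0 0;0 0 0 0;0 0 0 0;0 0 0 0;0 0 0 0",
  "fingers": -1
}}

```text
time: 13.95
tool_pos: [510.3, -339.1, 7.7]
tcp_rot: [3.142, -0.0, 1.757]
contact_force: [0.2, 0.5, -0.8]
grip_width: 16.4
finger_force: 0.0
```

>>> {"api": "apply_moves", "payload": {
  "motion": "0 0 0 0;0 0 0 0;0 0 0 0;0 0 0 0"
}}

```text
time: 14.45
tool_pos: [510.3, -339.1, 7.7]
tcp_rot: [3.142, -0.0, 1.757]
contact_force: [0.7, 0.6, -0.7]
grip_width: 11.5
finger_force: 30.0
```

Gripped: 11.5 mm opening, 30 N. I'll lift and carry it toward the block.

>>> {"api": "apply_moves", "payload": {
  "motion": "0 0 -0.03 0;0 0 -0.05 0;0 0 -0.055 0;0 0 -0.055 0;0.03 0.0064 0 0;0.0505 0.0108 0 0;0.0505 0.0108 0 0;0.0505 0.0108 0 0"
}}

```text
time: 15.45
tool_pos: [514.4, -151.9, 197.5]
tcp_rot: [-3.141, -0.0, 1.757]
contact_force: [0.8, -0.3, -1.6]
grip_width: 12.1
finger_force: 30.0
```

>>> {"api": "apply_moves", "payload": {
  "motion": "0.0505 0.0108 0 0;0.04 0.0085 0 0;0.03 0.0067 0 0;0 0 0 3.3;0 0 0 3.2;0 0 0 0;0 0 0 0"
}}

```text
time: 16.32
tool_pos: [517.9, -30.4, 197.6]
tcp_rot: [-3.141, -0.0, 1.644]
contact_force: [0.0, -0.2, -1.2]
grip_width: 12.0
finger_force: 30.0
```

```bash
python3 - <<'E'
from h import *
o=bot.get_obs();print(o["tool_pos"],o["tcp_rot"],o["grip_width"],o["finger_force"])
p,P,T=look("wrist")
cv2.imwrite("pics/w5.png",p["img"])
print(rect(P,85,115,480,720,-130,90))
for n in ("wrist","scene","top"):
    if n!="wrist":p,P,T=look(n)
    for d in bot.cut_out(p,"cover")[:1]:
        Q=P[d["pixels"]];Q=Q[np.isfinite(Q[:,0])];Q=Q[(Q[:,2]>150)&(Q[:,2]<215)]
        if len(Q)>50:
            c=np.linalg.lstsq(np.c_[Q[:,:2]-Q[:,:2].mean(0),np.ones(len(Q))],Q[:,2],rcond=None)[0]
            print(n,d["p"],len(Q),cv2.minAreaRect(Q[:,:2].astype(np.float32)),"plane",c.round(3))
E
```

```text
[517.91352522 -30.37467701 197.57036151] [-3.14122851e+00 -1.60491566e-04  1.64440769e+00] 12.029806426433067 29.99982386827469
(16337, (600.9664916992188, -23.321395874023438), (160.35536193847656, 130.5096893310547), 4.165587425231934)
wrist 0.73 20253 ((547.01220703125, -29.303386688232422), (108.03654479980469, 100.37541961669922), 4.2254838943481445) plane [-8.00000e-03  1.00000e-03  1.93555e+02]
scene 0.98 754 ((545.9208374023438, -51.95726776123047), (108.69847869873047, 57.261070251464844), 4.612448215484619) plane [-3.5000e-02  2.3000e-02  1.9428e+02]
```

View pics/w5.png

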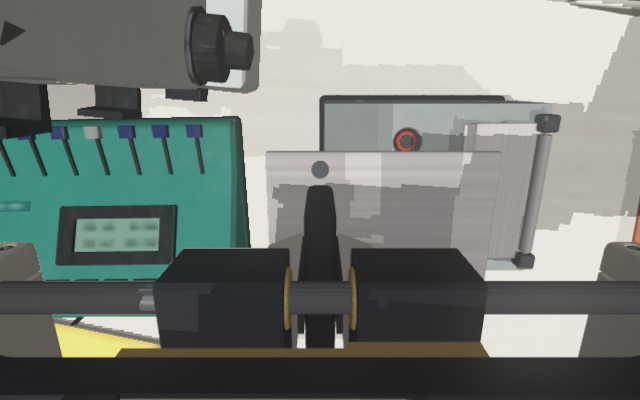

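The plate hangs level and square (wrist fit: yaw 4.23°, slope under 0.01), with its leading edge at column 503, short of the flap lip at about column 467 in perspective. Local y is -2 mm, and the edge is at block x of about 0. Before lowering I'll check the clearance under the gripper body.

```bash
python3 - <<'E'
import numpy as np
for n in("top0","scene0"):
    p=np.load(n+".npz");z=p["range_z"];v,u=np.mgrid[0:400,0:640]
    P=np.stack([(u-p["cx"])/p["fx"]*z,(v-p["cy"])/p["fy"]*z,z,np.ones_like(z)],-1)@p["world_from_camera"].T
    for x0,x1,y0,y1 in((405,515,-90,25),(405,480,25,70),(480,560,10,70)):
        m=(P[...,0]>x0)&(P[...,0]<x1)&(P[...,1]>y0)&(P[...,1]<y1)&(z>0);q=P[m][:,2]
        print(n,(x0,x1,y0,y1),m.sum(),q.max().round() if m.any() else 0)
E
```

```text
top0 (405, 515, -90, 25) 1471 69.0
top0 (405, 480, 25, 70) 558 270.0
top0 (480, 560, 10, 70) 554 100.0
scene0 (405, 515, -90, 25) 1331 93.0
scene0 (405, 480, 25, 70) 861 266.0
scene0 (480, 560, 10, 70) 666 98.0
```

>>> {"api": "apply_moves", "payload": {
  "motion": "0.002 0 0.03 0;0 0 0.03 0;0 0 0.02 0;0 0 0.008 0;0 0 0 0;0 0 0 0"
}}

```text
time: 17.38
tool_pos: [518.6, -28.4, 110.6]
tcp_rot: [3.14, 0.0, 1.643]
contact_force: [0.5, -0.1, -1.6]
grip_width: 11.9
finger_force: 30.0
```

>>> {"api": "apply_moves", "payload": {
  "motion": "0 0 0.002 0;0 0 0 0;0 0 0 0"
}}

```text
time: 17.75
tool_pos: [518.0, -28.3, 107.9]
tcp_rot: [3.141, -0.0, 1.643]
contact_force: [0.2, 0.8, -1.2]
grip_width: 11.9
finger_force: 30.0
```

>>> {"api": "apply_moves", "payload": {
  "motion": "0 0 0.002 0;0 0 0.0015 0;0 0 0 0;0 0 0 0"
}}

```text
time: 18.25
tool_pos: [517.9, -28.3, 104.2]
tcp_rot: [3.142, -0.0, 1.643]
contact_force: [-1.5, -0.6, -1.6]
grip_width: 11.7
finger_force: 30.0
```

>>> {"api": "apply_moves", "payload": {
  "motion": "0 0 0.001 0;0 0 0 0;0 0 0 0"
}}

```text
time: 18.62
tool_pos: [517.9, -28.3, 103.2]
tcp_rot: [3.142, -0.0, 1.644]
contact_force: [-1.0, 0.2, -1.3]
grip_width: 11.6
finger_force: 30.0
```

>>> {"api": "apply_moves", "payload": {
  "motion": "0 0 0.0005 0;0 0 0 0;0 0 0 0"
}}

```text
time: 19.0
tool_pos: [517.9, -28.3, 102.7]
tcp_rot: [3.142, -0.0, 1.643]
contact_force: [-0.2, -0.8, -1.4]
grip_width: 12.1
finger_force: 30.0
```

>>> {"api": "apply_moves", "payload": {
  "motion": "0 0 0.0005 0;0 0 0 0;0 0 0 0"
}}

```text
time: 19.38
tool_pos: [518.0, -28.3, 102.6]
tcp_rot: [3.141, 0.0, 1.644]
contact_force: [-1.5, -0.3, 6.2]
grip_width: 11.8
finger_force: 30.0
```

The plate touches the block at TCP z 102.6. I'll ease off slightly and slide it forward.

>>> {"api": "apply_moves", "payload": {
  "motion": "0 0 -0.0005 0;0 0.005 0 0;0 0.005 0 0;0 0.004 0 0;0 0.004 0 0;0 0.004 0 0;0 0.003 0 0;0 0 0 0"
}}

```text
time: 20.38
tool_pos: [542.9, -26.5, 102.7]
tcp_rot: [-3.142, -0.0, 1.644]
contact_force: [-2.9, -0.9, 2.0]
grip_width: 11.7
finger_force: 30.0
```

```bash
cat > chk.py <<'E'
from h import *
o=bot.get_obs();print(o["tool_pos"],o["tcp_rot"],o["contact_force"])
a=np.radians(4.19);C=np.array([600.9,-23.3]);Rm=np.array([[np.cos(a),np.sin(a)],[-np.sin(a),np.cos(a)]])
print("rib local",(Rm@(o["tool_pos"][:2]-C)).round(1))
p,P,T=look("wrist")
L=P.copy();L[...,:2]=(P[...,:2]-C)@Rm.T
for y in(5,25,40):
    for x in(-20,-5,5,13,17,22,30,45,60):
        m=(abs(L[...,0]-x)<2)&(abs(L[...,1]-y)<6)&(L[...,2]>80)&(L[...,2]<130)
        print((x,y),m.sum(),np.median(L[m][:,2]).round(1) if m.any() else None,end="; ")
    print()
for n in("tube_block",):
    print(rect(P,85,118,480,720,-130,90))
E
python3 chk.py
```

```text
[542.93817653 -26.46546816 102.6739512 ] [-3.14157692e+00 -8.61893071e-05  1.64358485e+00] [-2.9110347  -0.87884896  2.02451746]
rib local [-58.    1.1]
(-20, 5) 128 98.4; (-5, 5) 125 98.5; (5, 5) 122 98.5; (13, 5) 199 98.6; (17, 5) 377 107.5; (22, 5) 107 105.1; (30, 5) 181 100.9; (45, 5) 183 100.6; (60, 5) 186 100.3; 
(-20, 25) 202 98.4; (-5, 25) 204 98.5; (5, 25) 208 98.5; (13, 25) 221 98.6; (17, 25) 423 107.0; (22, 25) 118 105.0; (30, 25) 201 100.8; (45, 25) 210 100.7; (60, 25) 207 100.3; 
(-20, 40) 220 98.5; (-5, 40) 219 98.5; (5, 40) 220 98.5; (13, 40) 244 98.5; (17, 40) 448 106.9; (22, 40) 135 104.8; (30, 40) 225 101.0; (45, 40) 225 100.6; (60, 40) 213 100.3; 
(53820, (599.74853515625, -23.689926147460938), (163.64137268066406, 131.32479858398438), 4.119775772094727)
```

The plate is flat (top 98.5 mm) and already under the lip, and the flap is barely lifted. I'll slide on to about 30 mm under the lip.

>>> {"api": "apply_moves", "payload": {
  "motion": "0 0.003 0 0;0 0.003 0 0;0 0.003 0 0;0 0.003 0 0;0 0.003 0 0;0 0.003 0 0;0 0.002 0 0;0 0 0 0"
}}

```text
time: 21.42
tool_pos: [563.2, -25.0, 102.7]
tcp_rot: [3.141, -0.0, 1.644]
contact_force: [-1.0, 0.4, -0.2]
grip_width: 12.2
finger_force: 30.0
```

```bash
python3 chk.py
```

```text
[563.18891974 -24.98747436 102.66814926] [ 3.14092269e+00 -7.77930776e-05  1.64354253e+00] [-1.03935681  0.4233039  -0.18237031]
rib local [-37.7   1.1]
(-20, 5) 57 98.5; (-5, 5) 129 98.5; (5, 5) 131 98.5; (13, 5) 133 98.5; (17, 5) 170 98.6; (22, 5) 47 106.3; (30, 5) 150 102.2; (45, 5) 184 101.3; (60, 5) 179 100.7; 
(-20, 25) 198 98.4; (-5, 25) 205 98.5; (5, 25) 209 98.5; (13, 25) 203 98.4; (17, 25) 426 109.1; (22, 25) 144 106.8; (30, 25) 211 102.1; (45, 25) 204 101.5; (60, 25) 199 100.7; 
(-20, 40) 217 98.5; (-5, 40) 216 98.4; (5, 40) 222 98.6; (13, 40) 229 98.5; (17, 40) 447 109.2; (22, 40) 160 106.6; (30, 40) 219 102.2; (45, 40) 224 101.4; (60, 40) 214 100.8; 
(50055, (601.390869140625, -23.107398986816406), (161.4438934326172, 130.3427734375), 4.1629862785339355)
```

Edge is at block x of about 45 mm, the flap is slightly lifted by the plate, and the plate is centred within about 1 mm. Now I'll press.

>>> {"api": "apply_moves", "payload": {
  "motion": "0 0 0.0005 0;0 0 0 0;0 0 0 0;0 0 0 0"
}}

```text
time: 21.98
tool_pos: [563.2, -25.0, 102.7]
tcp_rot: [3.14, 0.0, 1.644]
contact_force: [-0.6, 0.9, 5.8]
grip_width: 12.0
finger_force: 30.0
```

>>> {"api": "apply_moves", "payload": {
  "motion": "0 0 0.0003 0;0 0 0 0;0 0 0 0;0 0 0 0"
}}

```text
time: 22.48
tool_pos: [563.2, -25.0, 102.6]
tcp_rot: [3.14, 0.0, 1.644]
contact_force: [-1.6, 0.6, 7.9]
grip_width: 12.1
finger_force: 30.0
```

>>> {"api": "apply_moves", "payload": {
  "motion": "0 0 0.0002 0;0 0 0 0;0 0 0 0;0 0 0 0;0 0 0 0;0 0 0 0"
}}

```text
time: 23.22
tool_pos: [563.2, -25.0, 102.7]
tcp_rot: [3.14, 0.0, 1.644]
contact_force: [-2.0, 0.8, 9.4]
grip_width: 11.8
finger_force: 30.0
```

```bash
python3 chk.py | head -3
```

```text
[563.23560354 -25.00434062 102.65491197] [3.14011426e+00 1.59383323e-04 1.64354586e+00] [-2.00375681  0.82201049  9.37257617]
rib local [-37.7   1.1]
(-20, 5) 58 98.4; (-5, 5) 126 98.4; (5, 5) 131 98.5; (13, 5) 131 98.5; (17, 5) 164 98.6; (22, 5) 50 106.7; (30, 5) 142 102.3; (45, 5) 192 101.4; (60, 5) 182 100.7;
```

```bash
python3 -c "
from plant import bot
print(bot.close_job())"
```

```text
the job is handed in; nothing more can be done
None
```

I handed the job in at about 23 s. The tube is home in the middle well and the plate's edge is about 30 mm under the flap, square and centred within about 1 mm. The gripper still holds the rib and presses with about 10 N; the hand-in returned no verdict.

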